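Shut the menu frame and press its rails flat along the edge

TASK

The new menu sheet lies in the small clip-rail frame on the table, but the frame's front rail (nearest you) and left rail still stand open. Fold both over onto the sheet with your fingertips, then run your fingertips lightly along them to press them down flat: start near the right-hand end of the front rail, go along it to the near left corner, round the corner and up the left rail to its far end. Do not pick up or shift the frame, do not lean hard on it, and leave the things around it alone.

Things in the scene. Friction and masses are not known exactly. Their poses are not given: they have to be found in the camera images.
- menu_frame: Small clip-rail frame for a menu, lying loose on its back, 0.8 kg; 200 mm long (its y), 140 mm wide (its x), 15.5 mm high shut, on four soft rubber feet that give 1 to 2 mm. Origin: centre of its underside; z up, +x to the far side, +y to the left rail. Grey corner pieces 24 x 24 mm; between them aluminium rails 22 mm wide. Far and right rails are fixed shut. White sheet with three dish pictures. Yaw within 0.25 rad.
- front_rail (a joint): Front (-x) rail, 151 x 22 mm, rad: 0 shut flat, 1.57 upright, up to 1.75 open; it starts between 1.15 and 1.75. Hinge line along frame y at x -66.5, z 11.5 mm, at the outer edge; open, the free edge stands about 33 mm above the table; shut, it points inward and the top is at z 15.5 mm. Stiff hinge: the rail stays where it is left and has no spring; 1 to 2 N at the free edge moves it.
- left_rail (a joint): Hinge of the left (+y) rail, rad: the same kind of rail and stiff hinge, 0 = shut flat, 1.75 = fully open. 91 mm long, 22 mm wide; its hinge line runs along the frame's x at y = +96.5 mm, 11.5 mm above the table; shut, its free edge points inward (-y).
- front_right (a point): Point on top of the shut front rail, on its middle line, near its right-hand end: frame x -55, y -64, z 15.5 mm. The stroke begins here.
- front_mid (a point): Point on top of the shut front rail at the middle of its length: frame x -55, y 0, z 15.5 mm.
- near_corner (a point): Centre of the top of the near left corner piece: frame x -57, y +87, z 15.5 mm.
- left_mid (a point): Point on top of the shut left rail at the middle of its length: frame x 0, y +85, z 15.5 mm.
- left_far (a point): Point on top of the shut left rail near its far end: frame x +36, y +85, z 15.5 mm. The stroke ends here.
- pepper: Glass pepper shaker with steel cap, 43 mm across, 75 mm high, standing loose close to the right of the frame. Origin: centre of its underside. To be left alone.
- toothpicks: Toothpick jar, 46 mm across, 66 mm high, standing loose close to the right of the frame, beyond the shaker. Origin: centre of its underside. To be left alone.
- rice_bowl: White melamine bowl, 89 mm across, 53 mm high, upside down on the thin cutting mat at the right. Origin: centre of its underside. To be left alone.
- spoon: White soup spoon, 141 x 43 x 34 mm, on the thin cutting mat at the right. Origin: centre of its underside. To be left alone.

How it is judged:
By the outcome, as a careful person would: the job done as asked, in the order asked, and still so for the second after the job is handed in, with the robot touching nothing.
It also fails if it takes over 45 s, if anything falls off the work surface, if the arm or the gripper's body presses on something with over 40 N, if the wrist force passes 120 N, or if a joint passes its speed limit or range.

ROBOT

A 6-joint arm with a two-finger parallel gripper is mounted at the origin on a cart in front of the work surface, level with it; the furniture and walls round the work are solid. World frame = base frame: x ahead of the robot, y to its left, z up, the work surface at z = 0. Lengths are in m, angles in degrees, forces in N, time in s.
With the tool pointing down it reaches from about 0.375 to 0.9 m from the base axis. Payload 3.1 kg.
Tool frame: the origin (TCP) lies midway between the tips of the shut fingers; the grasp point (between the pads) lies 19 mm behind it; z points along the fingers, y is the direction in which the jaws open and shut (so a half turn about z gives the same grasp; the last joint's range is limited). The gripper opens to 87 mm and grips with 3 to 60 N. Pads are 19 mm wide; open, the fingers measure 117 mm over their backs; the gripper's body (75 mm by 190 mm) begins 51 mm behind the grasp point.
Start: joints at [57.84, 30.224, 82.088, -0, 67.689, -10.227], TCP at [0.233, 0.58, 0.19] pointing down, gripper open.
Joint ranges: [-176.69, 176.69], [-43.24, 126.21], [12.49, 139.97], [-82, 262], [0, 151.66], [-163.58, 163.58]. Speed limits (degrees/s): [159.86, 159.86, 180, 180, 180, 180].

INTERFACE

Orientations are given as a 3x3 rotation matrix whose columns are the frame's x, y, z axes.
In Python, from rig import status, vision, bot, models gives the robot as it stands.
- The arm moves only by the tool send_rows, never from a script. Its argument "moves" is a list of rows, each a list of 7 numbers: the shift along the tool's x, y, z in units of 25 mm (1.0 is 25 mm), then the turn, a rotation vector about the tool's x, y, z in units of 10 degrees (1.0 is 10 degrees), then the closure, from -1 (fully open) to 1 (shut), so that 0 is half open. In form: [[dx, dy, dz, rx, ry, rz, hand], ...]. A call has 1 to 12 rows; each row shifts and turns the commanded pose from where the row before left it, along the tool's axes as they then stand; what a row does not reach is not made up. A row lasts 1/8 s, in which the tool goes at most 62.5 mm and 10.7 degrees, less where a joint would pass 70% of its speed; a pose out of reach is approached as far as the arm can. A call is refused whole if a number of a shift passes 1 or a number of a turn 1, either way. A call with a gripper value outside its range is refused whole. The fingers move at their own pace and stop on an object; the grip force is fixed at half the most. Time passes only in rows, so rows that do not move let the fingers close. It gives the time, the measured TCP pose, the force and the opening at its end, in the units of the state.
- status.read_state(): the state, without advancing time (a new reading comes with each control period).
- vision.capture(name): name is "side" or "top"; returns a dict with "img" (480x640x3 uint8, red, green, blue), "depth" (480x640 float32, m along the optical axis (not along the pixel's ray), 0 where there is no reading), "fx", "fy", "cx", "cy" (pixels), "distortion" ([k1, k2, p1, p2, k3] as OpenCV has them; the pictures are not rectified), "pose" (4x4, takes a point from camera to world coordinates). Camera axes: x right, y up, looking along -z (the intrinsics and any distortion apply to the point x, -y, -z); pixel columns grow to the right and rows downward; lengths in m; the calibration is good to about 2 mm. A picture is of the moment at which its call begins.
- bot.hand_in(): hands the job in, once; it reports no verdict.
Trained networks look in the newest picture that a camera, given by its name, has taken for a name from the list of things; names that differ only in an ending like _2 or _b are one class to them, and where a whole thing is asked for, a point or a joint stands for the part that bears it (a point fixed in the world has none). Each returns a list of dicts, best first, with "confidence" (0 to 1); they miss things now and then, are a little off and sometimes report something else, mostly with a low value. They report only what shows in the picture. A call takes as long as a camera call.
- models.masks_of(camera, name): "mask" (480x640 bool, what is visible of it) and "extent" ([left, top, right, bottom] in pixels, round what is visible of it).
- models.landmark_of(camera, name): "point" ([column, row] in pixels: a listed point, or the origin of a listed thing).
The state is a dict: "time_s": time; "joint_positions": joint angles; "qvel": joint speeds; "tau": joint torques, N m; "position": TCP position; "tcp_rot": TCP orientation; "force": force on the tool from outside, world axes, zero at the start; "moment": the same for the moment, N m; "opening": opening from 0.0 (shut) to 1.0 (fully open).
Only numpy, scipy, OpenCV 4.12 (cv2) and the standard library are available. Lean on these libraries where they do the work, as an engineer would, in place of code of your own. Each camera call takes 0.05 s, during which the arm holds its last target.

## Working session

There is one attempt and no reset: what is moved stays moved. The work goes in short steps, Python scripts to look and compute and a tool call to move; the robot and the scene stay as the last step left them, time stands still between calls to the robot, and variables do not carry over. Pictures are saved under pics/ and viewed, and the job is handed in when it is done.

Besides the shell and the picture viewer there is one more tool, called after "Request:" as name(argument=value, ...) on one line, values as JSON. send_rows: Moves the arm, as the interface text tells. Its arguments: {"type":"object","properties":{"moves":{"type":"array"}},"required":["moves"]}

```bash
ls; mkdir -p pics
cat > h.py <<'E'
import numpy as np, cv2
from rig import status, vision, bot, models
def K(c): return np.array([[c['fx'],0,c['cx']],[0,c['fy'],c['cy']],[0,0,1.]])
def ray(c,uv):
    p=cv2.undistortPoints(np.array(uv,float).reshape(-1,1,2),K(c),np.array(c['distortion'],float)).reshape(-1,2)
    return np.c_[p[:,0],-p[:,1],-np.ones(len(p))]
def at_z(c,uv,z):
    P=np.array(c['pose']); d=ray(c,uv)@P[:3,:3].T; o=P[:3,3]
    return o+d*((z-o[2])/d[:,2])[:,None]
def at_depth(c,uv):
    uv=np.array(uv,float).reshape(-1,2); P=np.array(c['pose'])
    z=c['depth'][uv[:,1].round().astype(int),uv[:,0].round().astype(int)]
    return (ray(c,uv)*z[:,None])@P[:3,:3].T+P[:3,3]
def proj(c,X):
    P=np.array(c['pose']); q=(np.atleast_2d(X)-P[:3,3])@P[:3,:3]; q=q*[1,-1,-1]
    return cv2.projectPoints(q,np.zeros(3),np.zeros(3),K(c),np.array(c['distortion'],float))[0].reshape(-1,2)
def save(c,n): cv2.imwrite('pics/'+n+'.png',c['img'][:,:,::-1])
E
python3 - <<'E'
from h import *
s=status.read_state(); print(s)
for n in ('top','side'):
    c=vision.capture(n); save(c,n+'0'); print(n,np.round(c['pose'],3).tolist(),c['fx'],c['distortion'])
    for k in ['menu_frame','front_right','front_mid','near_corner','left_mid','left_far','pepper','toothpicks']:
        for r in models.landmark_of(n,k)[:1]: print(k,r['point'],round(r['confidence'],2),at_depth(c,r['point']).round(3),at_z(c,r['point'],.0155).round(4))
E
```

```text
pics
{'time_s': 0.0, 'joint_positions': array([ 5.78391873e+01,  3.02777403e+01,  8.21558723e+01,  9.01191427e-06,
        6.76874314e+01, -1.02273124e+01]), 'qvel': array([ 0.01456835, -0.01109071, -0.04738213,  0.02669357, -0.07775735,
        0.15465509]), 'tau': array([-1.61853964e-04, -4.40037632e+01, -1.76592493e+01,  6.32674713e-02,
        5.81607269e-02, -1.83167340e-04]), 'position': array([0.23300385, 0.57909581, 0.18868769]), 'tcp_rot': array([[-9.27617779e-01,  3.73529103e-01, -1.12466235e-03],
       [ 3.73530608e-01,  9.27616131e-01, -1.78837198e-03],
       [ 3.75245958e-04, -2.07902146e-03, -9.99997768e-01]]), 'force': array([-0.05416873, -0.33284336,  0.85314925]), 'moment': array([ 0.00044032, -0.03021126,  0.01028919]), 'opening': 1.0067464739768701}
top [[-0.025, 0.993, -0.115, 0.41], [-1.0, -0.025, -0.004, -0.161], [-0.007, 0.115, 0.993, 1.248], [0.0, 0.0, 0.0, 1.0]] 561.5971018444044 [0.03401748 0.         0.         0.         0.        ]
menu_frame [227.0, 255.2] 0.79 [[0.527 0.052 0.008]] [[0.5258 0.051  0.0155]]
front_right [252.4, 283.3] 0.85 [[ 0.463 -0.0
[... 643 characters left out ...]
9547 [-0.00921648  0.          0.          0.          0.        ]
menu_frame [296.0, 194.7] 0.97 [[0.523 0.042 0.01 ]] [[0.5222 0.0366 0.0155]]
front_right [276.0, 211.6] 0.7 [[ 0.469 -0.003  0.011]] [[ 0.4689 -0.0067  0.0155]]
front_mid [273.0, 188.3] 0.92 [[0.472 0.073 0.009]] [[0.4719 0.0674 0.0155]]
near_corner [273.0, 164.6] 0.85 [[0.483 0.149 0.013]] [[0.4826 0.1471 0.0155]]
left_mid [292.7, 169.8] 0.94 [[0.528 0.122 0.014]] [[0.5274 0.1199 0.0155]]
left_far [309.3, 163.3] 0.61 [[0.572 0.143 0.007]] [[0.5711 0.1346 0.0155]]
pepper [291.2, 255.6] 0.93 [[ 0.483 -0.141  0.021]] [[ 0.4838 -0.1374  0.0155]]
toothpicks [320.4, 250.7] 0.72 [[ 0.547 -0.141  0.022]] [[ 0.5478 -0.1363  0.0155]]
```

Run:
```python
from h import *
for n,(a,b,w,h) in (('top',(140,190,220,150)),('side',(230,120,160,170))):
    c=vision.capture(n); i=c['img'][b:b+h,a:a+w,::-1]; k=3.5
    cv2.imwrite('pics/%s_z.png'%n,cv2.resize(i,None,fx=k,fy=k,interpolation=cv2.INTER_CUBIC))
```

```text
(no output)
```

View pics/top0.png

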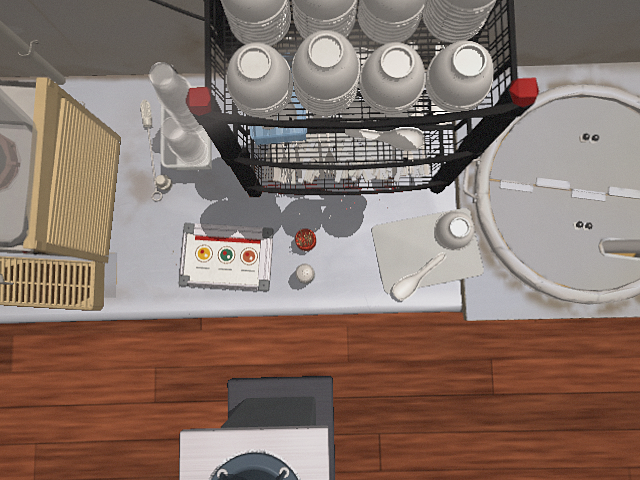

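View pics/top_z.png

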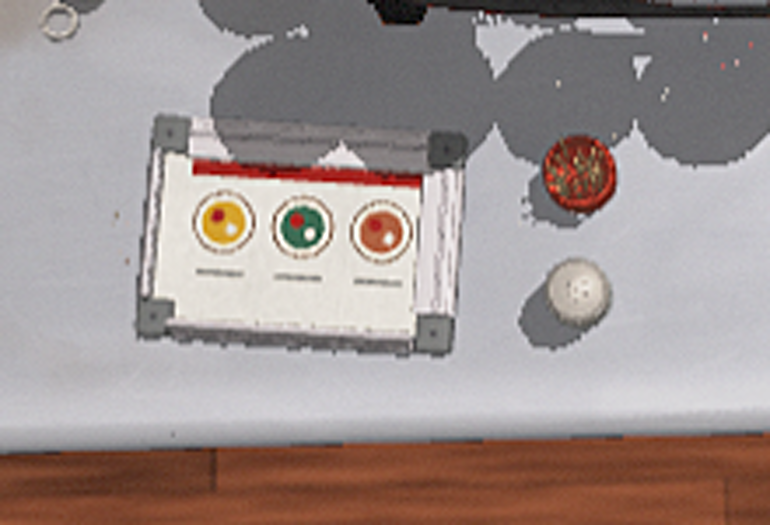

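View pics/side_z.png

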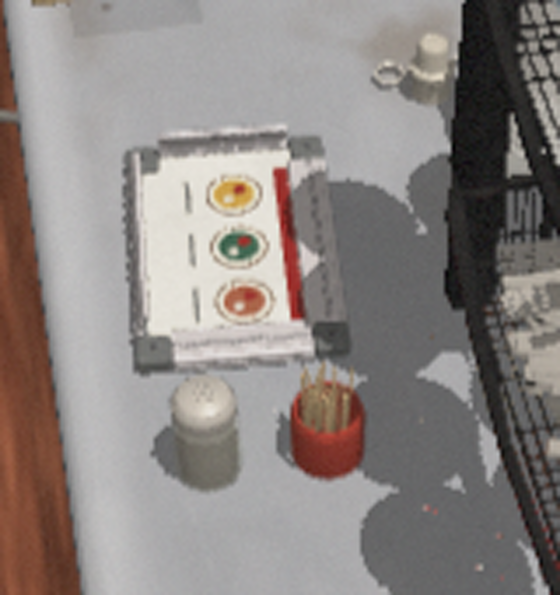

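View pics/side0.png

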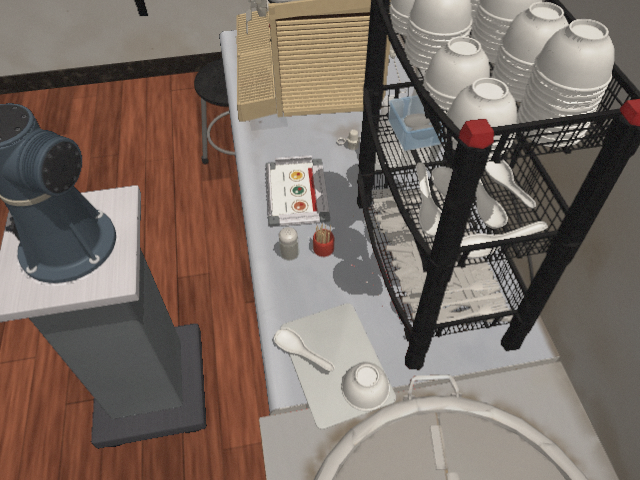

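The top view shows the frame with its corner pieces near pixels (189,228), (268,232), (264,286) and (184,281). The front and left rails stand open, the shaker is at (304,273) and the jar at (306,239). A rack stands beyond. I'll fit the frame pose from both views.

Run:
```python
from h import *
cs={n:vision.capture(n) for n in('top','side')}
def fit(obs):
    from scipy.optimize import least_squares
    def X(p):
        c,s=np.cos(p[2]),np.sin(p[2]); R=np.array([[c,-s],[s,c]])
        F=np.array([[57.5,87.5],[57.5,-87.5],[-57.5,-87.5],[-57.5,87.5]])/1000
        return np.c_[F@R.T+p[:2],np.full(4,.0155)]
    for sub in (['top'],['side'],['top','side']):
        f=lambda p:np.concatenate([(proj(cs[n],X(p))-obs[n]).ravel() for n in sub])
        r=least_squares(f,[.52,.05,-.06]); print(sub,r.x.round(4),np.round(r.fun.reshape(-1,2),1).tolist())
    return r.x
obs={'top':np.array([[172,133],[447,149],[433,335],[154,317]])/3.5+[140,190]-.36,
 'side':np.array([[305,148],[330,338],[152,352],[147,160]])/3.5+[230,120]-.36}
p=fit(obs); np.save('pose.npy',p)
for n,(a,b,w,h) in (('top',(170,215,110,82)),('side',(255,145,85,85))):
    c=cs[n];k=7
    im=cv2.resize(c['img'][b:b+h,a:a+w,::-1],None,fx=k,fy=k,interpolation=cv2.INTER_CUBIC)
    co,si=np.cos(p[2]),np.sin(p[2])
    def W(f): f=np.array(f)/1000.; return np.c_[f[:,0]*co-f[:,1]*si+p[0],f[:,0]*si+f[:,1]*co+p[1],f[:,2]]
    for z,col in((0,(255,0,0)),(15.5,(0,255,0))):
        q=proj(c,W([[70,100,z],[70,-100,z],[-70,-100,z],[-70,100,z]]))
        q=((q-[a,b]+.5)*k).astype(int); cv2.polylines(im,[q],True,col,1)
    for ang,col in((1.15,(0,255,255)),(1.75,(0,0,255))):
        L=22; u,v=L*np.cos(ang),L*np.sin(ang)
        for pts in([[-66.5+u,-75.5,11.5+v],[-66.5+u,75.5,11.5+v]],[[-45.5,96.5-u,11.5+v],[45.5,96.5-u,11.5+v]]):
            q=((proj(c,W(pts))-[a,b]+.5)*k).astype(int); cv2.polylines(im,[q],False,col,1)
    cv2.imwrite('pics/%s_f.png'%n,im)
c=cs['top']
# obstacles heights
P=np.array(c['pose'])
```

```text
['top'] [ 0.5236  0.0536 -0.0886] [[-0.2, 0.3], [0.0, 0.6], [0.1, -0.5], [0.1, -0.4]]
['side'] [ 0.5254  0.052  -0.0992] [[0.7, 0.6], [-0.0, -0.1], [0.2, -0.6], [-0.9, 0.2]]
['top', 'side'] [ 0.5245  0.0531 -0.0929] [[0.1, -0.3], [0.4, 0.4], [0.2, -0.7], [0.3, -0.9], [-0.0, 0.3], [-0.3, -0.6], [-0.0, -0.8], [-1.5, 0.1]]
```

View pics/top_f.png

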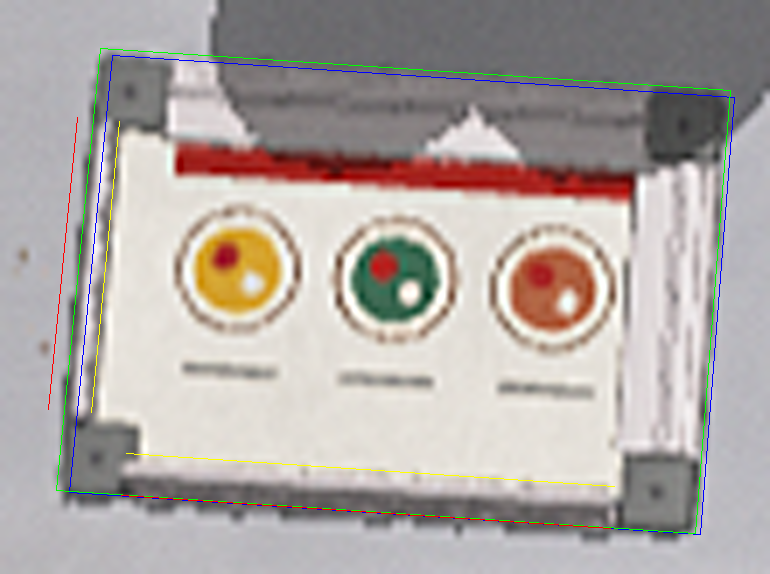

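View pics/side_f.png

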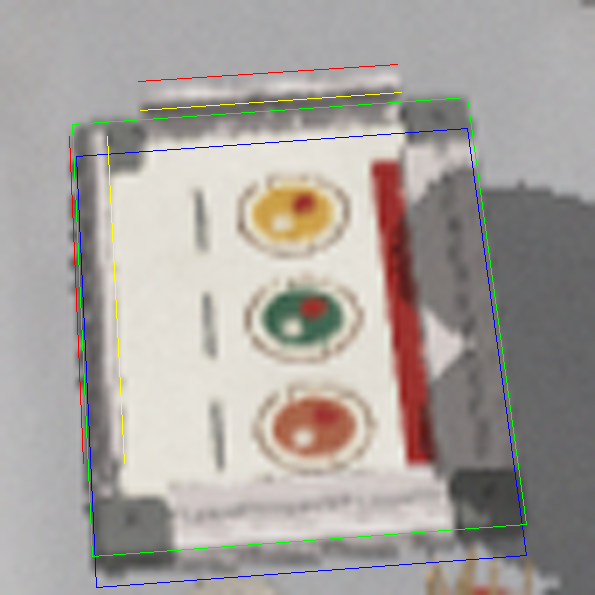

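Run:
```python
from h import *
pts=[]
for n in('top','side'):
    c=vision.capture(n); v,u=np.mgrid[0:480:2,0:640:2]; uv=np.c_[u.ravel(),v.ravel()]
    d=c['depth'][uv[:,1],uv[:,0]]; pts.append(at_depth(c,uv[d>0]))
X=np.vstack(pts)
# max height grid, 5cm
for y in np.arange(.7,-.25,-.05):
    row=[]
    for x in np.arange(.2,.85,.05):
        m=(X[:,0]>=x)&(X[:,0]<x+.05)&(X[:,1]>=y)&(X[:,1]<y+.05)
        row.append('%5.2f'%X[m,2].max() if m.any() else '  .  ')
    print('%5.2f'%y,' '.join(row))
print('     ',' '.join('%5.2f'%x for x in np.arange(.2,.85,.05)))
m=(X[:,2]>.09)&(X[:,1]>-.15)&(X[:,1]<.3)&(X[:,0]>.4); print(np.sort(X[m,0])[:10])
p=np.load('pose.npy');co,si=np.cos(p[2]),np.sin(p[2])
for f in [(-95,0),(-55,-64),(-55,0),(-57,87),(0,85),(36,85),(0,130)]:
    x,y=np.array(f)/1000; print(f,round(p[0]+x*co-y*si,4),round(p[1]+x*si+y*co,4))
```

```text
0.70 -0.78 -0.79 -0.79 -0.00  0.00  0.08  0.09  0.09   .     .     .     .     .  
 0.65 -0.79 -0.79 -0.79 -0.00  0.07  0.08  0.09   .     .     .     .     .     .  
 0.60 -0.79 -0.79 -0.79 -0.00  0.07  0.08  0.09   .     .     .     .     .     .  
 0.55 -0.79 -0.79 -0.79  0.00  0.08  0.08  0.09   .     .     .     .     .     .  
 0.50  0.27 -0.79 -0.79 -0.00  0.08  0.08  0.09   .     .     .     .     .     .  
 0.45 -0.79 -0.79 -0.79 -0.00  0.08  0.25  0.17   .     .     .     .     .     .  
 0.40 -0.79 -0.79 -0.79 -0.00  0.08  0.30  0.30   .     .     .     .     .    0.00
 0.35 -0.79 -0.79 -0.79 -0.00  0.08  0.09  0.33   .     .     .     .    0.35  0.32
 0.30 -0.79 -0.79 -0.79 -0.00  0.08  0.09  0.43  0.44  0.45  0.45  0.45  0.35  0.00
 0.25 -0.79 -0.79 -0.79 -0.00  0.00  0.00  0.01  0.30  0.45  0.47  0.47  0.35  0.01
 0.20 -0.79 -0.79 -0.79 -0.00  0.01  0.01  0.00  0.01  0.01  0.05  0.01  0.01  0.02
 0.15 -0.79 -0.79 -0.79 -0.00  0.01  0.03  0.03  0.01  0.01  0.05  0.09  0.18  0.26
 0.10 -0.79 -0.78 -0.78 -0.00  0.00  0.04  0.04  0.04  0.01  0.00  0.18  0.18  0.26
 0.05 -0.
[... 154 characters left out ...]
0.01
-0.05 -0.78 -0.79 -0.79 -0.00  0.02  0.04  0.02  0.02  0.56  0.57  0.56  0.58  0.57
-0.10 -0.78 -0.79 -0.79 -0.00  0.00  0.01  0.00  0.01  0.55  0.58  0.58  0.60  0.08
-0.15 -0.79 -0.79 -0.79 -0.00  0.00  0.08  0.07  0.07  0.55  0.59  0.60  0.59  0.56
-0.20 -0.79 -0.78 -0.79 -0.00  0.01  0.00  0.01  0.01  0.55  0.61  0.61  0.60  0.58
       0.20  0.25  0.30  0.35  0.40  0.45  0.50  0.55  0.60  0.65  0.70  0.75  0.80
[0.55714277 0.55810231 0.56016306 0.56670151 0.5744502  0.57508699
 0.57759058 0.57779631 0.5794565  0.58283111]
(-95, 0) 0.4299 0.0619
(-55, -64) 0.4638 -0.0055
(-55, 0) 0.4697 0.0582
(-57, 87) 0.4758 0.145
(0, 85) 0.5323 0.1377
(36, 85) 0.5682 0.1344
(0, 130) 0.5365 0.1825
```

Request:
send_rows(moves=[[0, 0, 0, 0, 0, 1, 1], [0, 0, 0, 0, 0, 1, 1], [0, 0, 0, 0, 0, 1, 1], [0, 0, 0, 0, 0, 1, 1], [0, 0, 0, 0, 0, 1, 1], [0, 0, 0, 0, 0, 1, 1], [0, 0, 0, 0, 0, 1, 1], [0, 0, 0, 0, 0, 0.34, 1]])

```text
time_s: 2.2
position: [0.2334, 0.5798, 0.1896]
tcp_rot: [[0.096, 0.995, -0.0], [0.995, -0.096, -0.0], [-0.0, -0.0, -1.0]]
force: [-0.1, -0.0, 0.3]
opening: 0.168
```

Request:
send_rows(moves=[[-1, 0.48, 0, 0, 0, 0, 1], [-1, 0.48, 0, 0, 0, 0, 1], [-1, 0.48, 0, 0, 0, 0, 1], [-1, 0.48, 0, 0, 0, 0, 1], [-1, 0.48, 0, 0, 0, 0, 1], [-1, 0.48, 0, 0, 0, 0, 1], [-1, 0.48, 0, 0, 0, 0, 1], [-1, 0.48, 0, 0, 0, 0, 1], [-1, 0.48, 0, 0, 0, 0, 1], [-1, 0.48, 0, 0, 0, 0, 1], [-1, 0.48, 0, 0, 0, 0, 1], [-1, 0.48, 0, 0, 0, 0, 1]])

```text
time_s: 3.7
position: [0.3494, 0.2669, 0.1899]
tcp_rot: [[0.093, 0.996, 0.001], [0.996, -0.093, 0.0], [0.0, 0.001, -1.0]]
force: [0.1, -0.0, -0.8]
opening: 0.003
```

Request:
send_rows(moves=[[-1, 0.48, 0, 0, 0, 0, 1], [-1, 0.48, 0, 0, 0, 0, 1], [-1, 0.48, 0, 0, 0, 0, 1], [-1, 0.48, 0, 0, 0, 0, 1], [-1, 0.48, 0, 0, 0, 0, 1], [-1, 0.48, 0, 0, 0, 0, 1], [-1, 0.48, 0, 0, 0, 0, 1], [-0.9, 0.48, 0, 0, 0, 0, 1], [0, 0, 1, 0, 0, 0, 1], [0, 0, 1, 0, 0, 0, 1], [0, 0, 1, 0, 0, 0, 1], [0, 0, 0, 0, 0, 0, 1]])

```text
time_s: 5.2
position: [0.4249, 0.0622, 0.1136]
tcp_rot: [[0.093, 0.996, -0.004], [0.996, -0.093, 0.0], [0.0, -0.004, -1.0]]
force: [0.6, 0.0, -0.1]
opening: 0.007
```

```bash
cat >> h.py <<'E'
def fr(w=None):
    s=status.read_state(); p=np.load('pose.npy');co,si=np.cos(p[2]),np.sin(p[2])
    d=s['position'][:2]-p[:2]
    print('t',round(s['time_s'],2),'frame xy mm',np.round(1000*np.array([d[0]*co+d[1]*si,-d[0]*si+d[1]*co]),1),'z',round(1000*s['position'][2],1),'F',np.round(s['force'],2),'op',round(s['opening'],2),'yaw y',np.degrees(np.arctan2(s['tcp_rot'][1,1],s['tcp_rot'][0,1])).round(2),'want',np.degrees(p[2]).round(2),'tz',s['tcp_rot'][:,2].round(4))
E
python3 - <<'E'
from h import *
fr()
for n in('top','side'): save(vision.capture(n),n+'1')
E
```

```text
t 5.2 frame xy mm [-100.    -0.2] z 113.6 F [ 0.56  0.03 -0.14] op 0.01 yaw y -5.34 want -5.32 tz [-3.9e-03  4.0e-04 -1.0e+00]
```

View pics/side1.png

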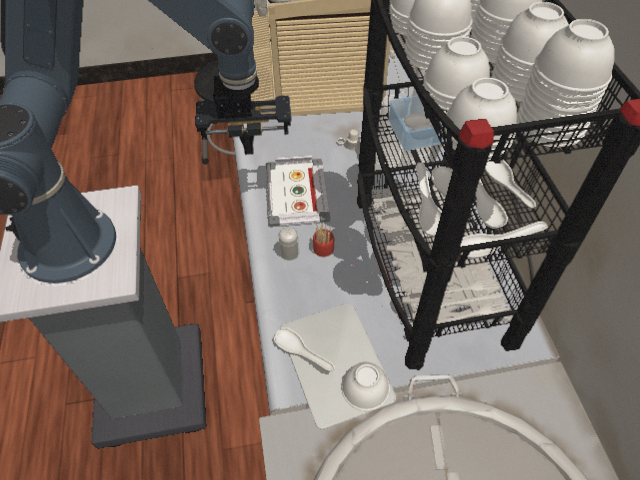

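Run:
```python
from h import *
for n in('top','side'):
    c=vision.capture(n); q=proj(c,status.read_state()['position'])[0]; print(n,q)
    im=c['img'][:,:,::-1].copy(); cv2.circle(im,tuple(q.round().astype(int)),1,(0,0,255),-1)
    a,b=max(0,int(q[0]-70)),max(0,int(q[1]-70)); cv2.imwrite('pics/%s_g.png'%n,cv2.resize(im[b:b+140,a:a+140],None,fx=4,fy=4))
```

```text
top [213.11522557 299.99620954]
side [249.96412931 161.46676875]
```

View pics/side_g.png

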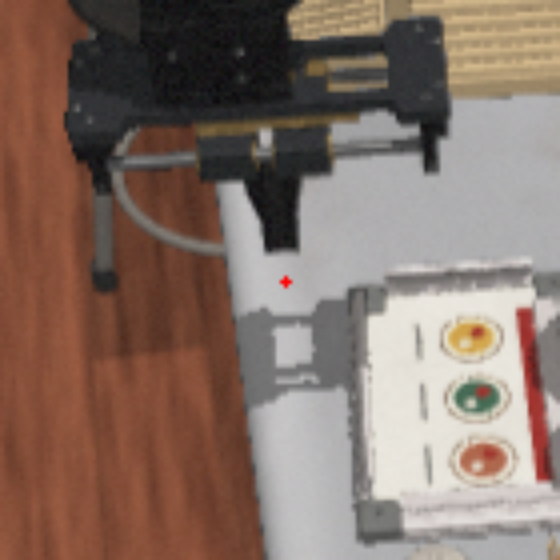

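View pics/top_g.png

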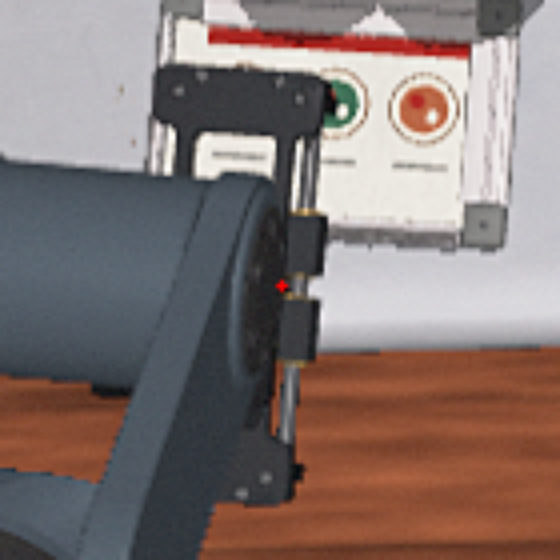

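Run:
```python
from h import *
c=vision.capture('side'); s=status.read_state(); q=proj(c,s['position'])[0]
a,b=int(q[0]-70),int(q[1]-70)
for (u,v) in [(266,240),(282,240),(296,240),(282,246),(282,252),(282,258),(282,268),(282,190),(260,190),(306,160)]:
    uv=(a+u/4,b+v/4); print((u,v),at_depth(c,uv).round(4))
print(s['position'])
```

```text
(266, 240) [[0.4207 0.0484 0.1601]]
(282, 240) [[0.4292 0.0547 0.1529]]
(296, 240) [[0.4366 0.0499 0.1559]]
(282, 246) [[0.4287 0.0498 0.1531]]
(282, 252) [[ 0.4301  0.2157 -0.0025]]
(282, 258) [[0.4295 0.2034 0.0037]]
(282, 268) [[ 0.4285  0.2009 -0.0024]]
(282, 190) [[0.4328 0.0501 0.1915]]
(260, 190) [[0.4215 0.046  0.197 ]]
(306, 160) [[0.4462 0.021  0.234 ]]
[0.42707795 0.06206441 0.1156476 ]
```

Run:
```python
from h import *
s=status.read_state(); print(s['time_s'],s['position'],s['qvel'].round(2))
c=vision.capture('side'); save(c,'side2')
s=status.read_state(); print(s['time_s'],s['position'],s['qvel'].round(2))
P=np.array(c['pose'])
v,u=np.mgrid[100:200,220:290]; uv=np.c_[u.ravel(),v.ravel()]; X=at_depth(c,uv)
m=(np.abs(X[:,0]-.427)<.04)&(np.abs(X[:,1]-.06)<.03)&(X[:,2]>.05); Y=X[m]
for z in np.arange(.1,.26,.01):
    k=(Y[:,2]>=z)&(Y[:,2]<z+.01)
    if k.any(): print(round(z,2),k.sum(),Y[k].min(0).round(3),Y[k].max(0).round(3))
c=vision.capture('top')
for (u,v) in [(285,270),(305,240),(300,330),(290,370)]:
    q=proj(c,s['position'])[0]; a,b=int(q[0]-70),int(q[1]-70); print(at_depth(c,(a+u/4,b+v/4)).round(3))
```

```text
5.45 [0.42707795 0.06206441 0.1156476 ] [-0.02  0.01  0.2   0.   -0.19  0.08]
5.5 [0.42695937 0.06206662 0.11557772] [ 0.06  0.23  0.37  0.   -0.02  0.02]
0.14 5 [0.421 0.05  0.148] [0.434 0.054 0.15 ]
0.15 35 [0.419 0.049 0.15 ] [0.439 0.069 0.159]
0.16 32 [0.419 0.047 0.16 ] [0.437 0.055 0.169]
0.17 34 [0.417 0.049 0.17 ] [0.439 0.061 0.18 ]
0.18 47 [0.415 0.047 0.18 ] [0.44  0.055 0.19 ]
0.19 59 [0.413 0.047 0.19 ] [0.443 0.067 0.2  ]
0.2 4 [0.416 0.048 0.201] [0.423 0.059 0.204]
0.21 4 [0.423 0.056 0.218] [0.424 0.067 0.22 ]
0.22 3 [0.391 0.03  0.228] [0.461 0.054 0.23 ]
0.23 46 [0.388 0.03  0.231] [0.467 0.088 0.24 ]
0.24 209 [0.387 0.03  0.24 ] [0.466 0.086 0.25 ]
0.25 213 [0.387 0.032 0.25 ] [0.467 0.085 0.26 ]
[[0.431 0.035 0.241]]
[[0.444 0.027 0.24 ]]
[[0.404 0.028 0.246]]
[[0.387 0.034 0.235]]
```

Request:
send_rows(moves=[[0, 0, 1, 0, 0, 0, 1], [0, 0, 1, 0, 0, 0, 1], [0, 0, 0.8, 0, 0, 0, 1], [0, 0, 0.4, 0, 0, 0, 1], [0, 0, 0.2, 0, 0, 0, 1], [0, 0, 0, 0, 0, 0, 1]])

```text
time_s: 6.3
position: [0.4264, 0.0621, 0.0299]
tcp_rot: [[0.093, 0.996, 0.001], [0.996, -0.093, -0.0], [-0.0, 0.001, -1.0]]
force: [-0.8, -0.7, -0.0]
opening: 0.005
```

Run:
```python
from h import *
fr()
c=vision.capture('side'); q=proj(c,status.read_state()['position'])[0]
im=c['img'][:,:,::-1].copy(); im[int(round(q[1])),int(round(q[0]))]=(0,0,255)
a,b=int(q[0]-50),int(q[1]-70); cv2.imwrite('pics/g3.png',cv2.resize(im[b:b+110,a:a+110],None,fx=5,fy=5))
```

```text
t 6.3 frame xy mm [-98.4  -0.1] z 29.9 F [-0.81 -0.74 -0.02] op 0.0 yaw y -5.33 want -5.32 tz [ 5.e-04 -1.e-04 -1.e+00]
```

View pics/g3.png

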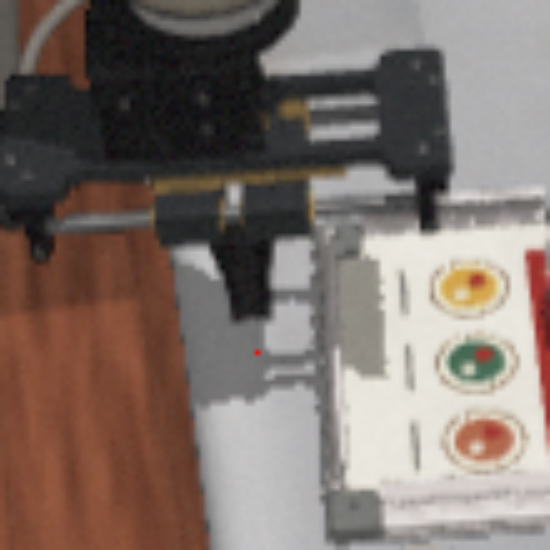

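Request:
send_rows(moves=[[0, 0, 0.6, 0, 0, 0, 1], [0, 0, 0.3, 0, 0, 0, 1], [0, 0, 0.12, 0, 0, 0, 1], [0, 0, 0.1, 0, 0, 0, 1]])

```text
time_s: 6.85
position: [0.4263, 0.0621, 0.0017]
tcp_rot: [[0.093, 0.996, 0.0], [0.996, -0.093, -0.0], [-0.0, 0.0, -1.0]]
force: [-0.1, 0.3, 0.9]
opening: 0.007
```

Request:
send_rows(moves=[[0, 0, 0.08, 0, 0, 0, 1], [0, 0, 0.06, 0, 0, 0, 1]])

```text
time_s: 7.1
position: [0.4262, 0.0621, -0.0018]
tcp_rot: [[0.093, 0.996, 0.0], [0.996, -0.093, -0.0], [-0.0, 0.0, -1.0]]
force: [-1.2, -0.6, -0.1]
opening: 0.005
```

Request:
send_rows(moves=[[0, 0, 0.2, 0, 0, 0, 1], [0, 0, 0.2, 0, 0, 0, 1], [0, 0, 0.2, 0, 0, 0, 1]])

```text
time_s: 7.48
position: [0.4261, 0.0621, -0.0173]
tcp_rot: [[0.093, 0.996, -0.0], [0.996, -0.093, 0.0], [0.0, -0.0, -1.0]]
force: [-0.7, -0.8, 0.4]
opening: 0.003
```

Run:
```python
from h import *
fr()
c=vision.capture('side'); s=status.read_state()
v,u=np.mgrid[100:230,220:300]; uv=np.c_[u.ravel(),v.ravel()]; X=at_depth(c,uv)
m=(np.abs(X[:,0]-.427)<.02)&(np.abs(X[:,1]-.06)<.02)&(X[:,2]>.01); print(np.sort(X[m,2])[:12].round(4), s['position'])
q=proj(c,s['position'])[0]
im=c['img'][:,:,::-1].copy()
a,b=int(q[0]-50),int(q[1]-70); cv2.imwrite('pics/g4.png',cv2.resize(im[b:b+110,a:a+110],None,fx=5,fy=5))
```

```text
t 7.47 frame xy mm [-98.8  -0.1] z -17.3 F [-0.69 -0.78  0.38] op 0.0 yaw y -5.33 want -5.32 tz [-2.e-04  0.e+00 -1.e+00]
[0.0128 0.0153 0.0162 0.0164 0.0171 0.0177 0.0179 0.019  0.0192 0.0196
 0.0196 0.0197] [ 0.42579422  0.06211584 -0.01768938]
```

View pics/g4.png

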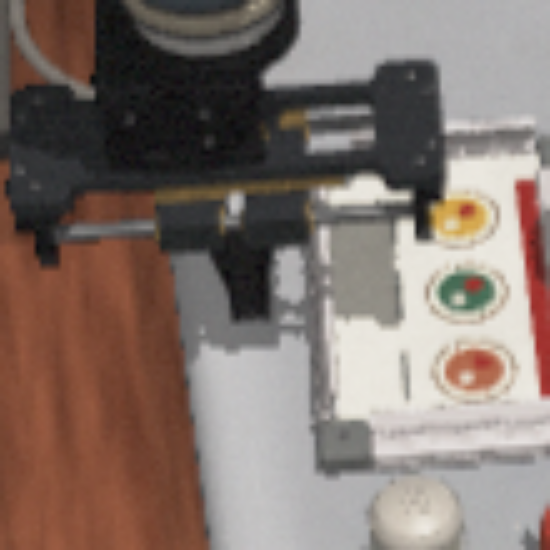

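Request:
send_rows(moves=[[0, 0, 0.2, 0, 0, 0, 1], [0, 0, 0.16, 0, 0, 0, 1], [0, 0, 0, 0, 0, 0, 1]])

```text
time_s: 7.9
position: [0.4259, 0.0621, -0.0262]
tcp_rot: [[0.093, 0.996, -0.001], [0.996, -0.093, 0.0], [-0.0, -0.001, -1.0]]
force: [0.2, 0.5, 0.6]
opening: 0.002
```

Request:
send_rows(moves=[[0, 0, 0.08, 0, 0, 0, 1], [0, 0, 0.04, 0, 0, 0, 1]])

```text
time_s: 8.15
position: [0.4262, 0.0621, -0.0289]
tcp_rot: [[0.093, 0.996, 0.0], [0.996, -0.093, -0.0], [-0.0, 0.0, -1.0]]
force: [0.5, -0.2, 1.0]
opening: 0.005
```

Request:
send_rows(moves=[[0, 0, 0.06, 0, 0, 0, 1], [0, 0, 0, 0, 0, 0, 1]])

```text
time_s: 8.4
position: [0.4261, 0.0621, -0.0304]
tcp_rot: [[0.093, 0.996, -0.0], [0.996, -0.093, 0.0], [-0.0, -0.0, -1.0]]
force: [0.4, -0.2, -0.5]
opening: 0.004
```

Request:
send_rows(moves=[[0, 0, 0.08, 0, 0, 0, 1], [0, 0, 0, 0, 0, 0, 1]])

```text
time_s: 8.65
position: [0.4261, 0.0621, -0.0324]
tcp_rot: [[0.093, 0.996, -0.0], [0.996, -0.093, -0.0], [-0.0, -0.0, -1.0]]
force: [0.1, -0.7, 0.5]
opening: 0.008
```

Request:
send_rows(moves=[[0, 0, 0.08, 0, 0, 0, 1], [0, 0, 0, 0, 0, 0, 1]])

```text
time_s: 8.9
position: [0.4262, 0.0621, -0.0326]
tcp_rot: [[0.093, 0.996, 0.002], [0.996, -0.093, -0.0], [-0.0, 0.002, -1.0]]
force: [-1.1, -0.6, 21.7]
opening: 0.009
```

Request:
send_rows(moves=[[0, 0, -0.6, 0, 0, 0, 1], [0, 0, -0.5, 0, 0, 0, 1], [0, 0.38, -0.05, 0, 0, 0, 1], [0, 0.38, -0.05, 0, 0, 0, 1], [0, 0.18, -0.02, 0, 0, 0, 1]])

```text
time_s: 9.52
position: [0.4509, 0.0597, -0.0041]
tcp_rot: [[0.093, 0.996, 0.001], [0.996, -0.093, -0.0], [-0.0, 0.001, -1.0]]
force: [-0.5, -0.8, -0.7]
opening: 0.004
```

Request:
send_rows(moves=[[0, 0.18, 0.03, 0, 0, 0, 1], [0, 0.17, 0.08, 0, 0, 0, 1]])

```text
time_s: 9.78
position: [0.4581, 0.0591, -0.0069]
tcp_rot: [[0.093, 0.996, -0.001], [0.996, -0.093, 0.0], [-0.0, -0.001, -1.0]]
force: [-0.8, -0.4, 0.6]
opening: 0.008
```

Run:
```python
from h import *
fr()
c=vision.capture('side'); s=status.read_state()
q=proj(c,s['position'])[0]
im=c['img'][:,:,::-1].copy()
a,b=250,120; cv2.imwrite('pics/g5.png',cv2.resize(im[b:b+120,a:a+120],None,fx=5,fy=5))
```

```text
t 9.78 frame xy mm [-66.6  -0.2] z -6.9 F [-0.81 -0.38  0.62] op 0.01 yaw y -5.33 want -5.32 tz [-9.e-04  1.e-04 -1.e+00]
```

View pics/g5.png

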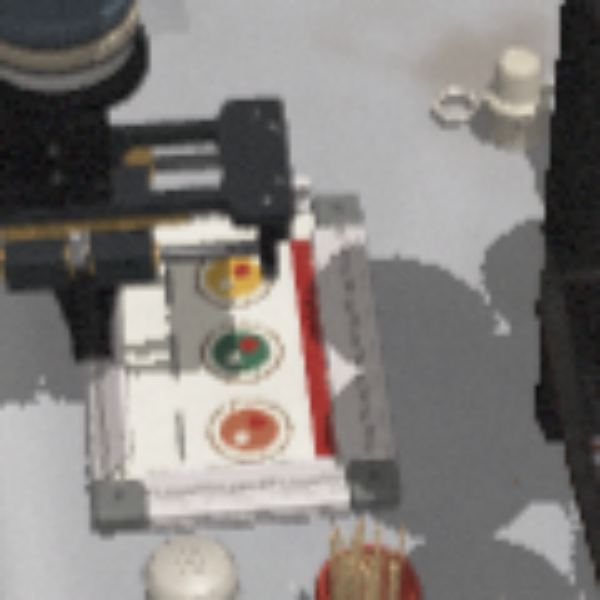

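The front rail is leaning in under the fingertip, visible at about (105,400) in the crop. I'll continue along the arc.

Request:
send_rows(moves=[[0, 0.14, 0.11, 0, 0, 0, 1], [0, 0.11, 0.15, 0, 0, 0, 1], [0, 0.06, 0.13, 0, 0, 0, 1]])

```text
time_s: 10.2
position: [0.466, 0.0584, -0.0167]
tcp_rot: [[0.093, 0.996, -0.0], [0.996, -0.093, 0.0], [0.0, -0.0, -1.0]]
force: [-1.1, 0.0, 0.0]
opening: 0.004
```

Run:
```python
from h import *
fr()
for n in ('side','top'):
    c=vision.capture(n)
    im=c['img'][:,:,::-1].copy()
    a,b=(250,120) if n=='side' else (165,200); cv2.imwrite('pics/g6%s.png'%n,cv2.resize(im[b:b+120,a:a+120],None,fx=5,fy=5))
```

```text
t 10.2 frame xy mm [-58.7  -0.1] z -16.7 F [-1.11  0.03  0.03] op 0.0 yaw y -5.33 want -5.32 tz [-3.e-04  0.e+00 -1.e+00]
```

View pics/g6side.png

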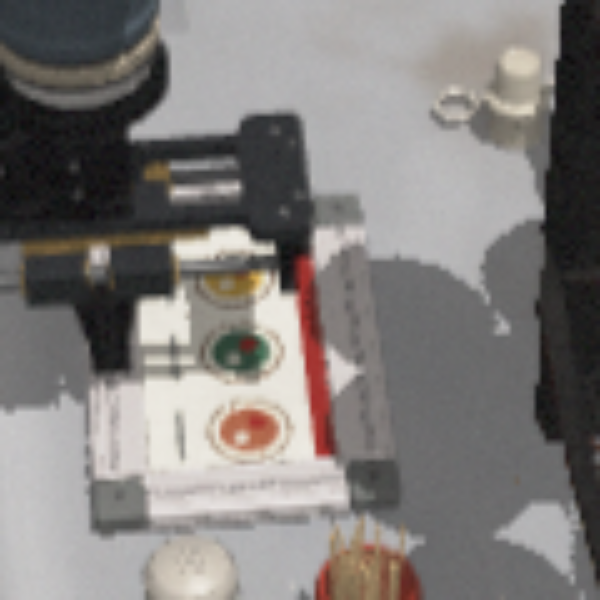

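Run:
```python
from h import *
c=vision.capture('top'); v,u=np.mgrid[60:330,0:260]; X=at_depth(c,np.c_[u.ravel(),v.ravel()])
for x in np.arange(.4,.72,.04):
    m=(X[:,0]>=x)&(X[:,0]<x+.04)&(X[:,1]>.17)&(X[:,2]>.04); Y=X[m]
    if m.sum()>3: i=np.argsort(Y[:,1])[:200]; print(round(x,2),Y[i[3]].round(3), [round(float(Y[Y[:,2]>z][:,1].min()),3) if (Y[:,2]>z).any() else None for z in(.08,.15,.25,.35)])
```

```text
0.44 [0.475 0.314 0.078] [0.315, None, None, None]
0.48 [0.516 0.305 0.162] [0.305, 0.305, 0.305, 0.322]
0.52 [0.559 0.302 0.156] [0.301, 0.301, 0.301, 0.307]
0.56 [0.591 0.298 0.179] [0.298, 0.298, 0.298, 0.304]
0.6 [0.639 0.295 0.322] [0.294, 0.294, 0.295, 0.3]
0.64 [0.675 0.291 0.128] [0.291, 0.291, 0.291, 0.297]
0.68 [0.716 0.173 0.078] [0.172, 0.287, 0.288, 0.292]
```

Run:
```python
from h import *
c=vision.capture('top'); save(c,'top7')
v,u=np.mgrid[60:480,0:400]; X=at_depth(c,np.c_[u.ravel(),v.ravel()]); X=X[(X[:,2]>.09)&(X[:,0]<.56)&(X[:,0]>.1)&(X[:,1]>-.3)&(X[:,1]<.29)]
for z in np.arange(.1,.9,.08):
    m=(X[:,2]>=z)&(X[:,2]<z+.08)
    if m.any(): print(round(z,2),X[m].min(0).round(3),X[m].max(0).round(3))
```

```text
0.1 [0.369 0.012 0.1  ] [0.56  0.087 0.18 ]
0.18 [0.414 0.023 0.18 ] [0.435 0.032 0.189]
0.26 [ 0.409 -0.006  0.294] [0.513 0.106 0.34 ]
0.34 [ 0.156 -0.005  0.34 ] [0.51  0.156 0.42 ]
0.42 [0.178 0.003 0.42 ] [0.465 0.152 0.5  ]
0.5 [0.201 0.009 0.5  ] [0.433 0.149 0.58 ]
0.58 [0.224 0.011 0.58 ] [0.425 0.19  0.66 ]
0.66 [ 0.279 -0.002  0.66 ] [0.449 0.167 0.74 ]
0.74 [ 0.341 -0.001  0.74 ] [0.446 0.129 0.772]
```

View pics/top7.png

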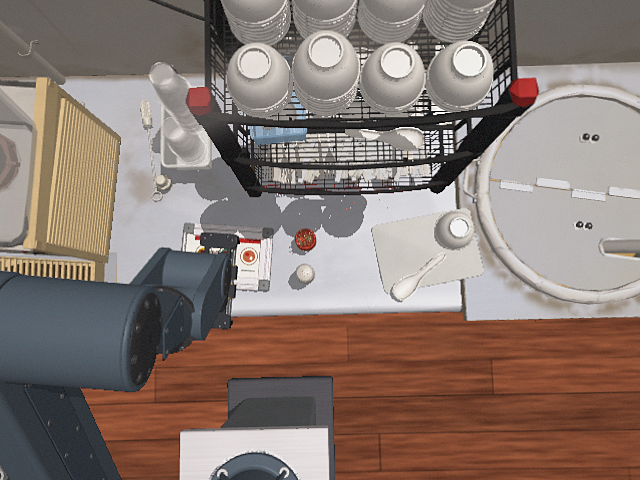

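Request:
send_rows(moves=[[0, 0, -0.7, 0, 0, 0, 1], [0, 0, -0.5, 0, 0, 0, 1], [0.94, 0.23, 0, 0, 0, 0, 1], [0.94, 0.23, 0, 0, 0, 0, 1], [0.95, 0.23, 0, 0, 0, 0, 1], [0.95, 0.23, 0, 0, 0, 0, 1], [0.94, 0.22, 0, 0, 0, 0, 1], [0, 0, 0, 0, 0, 0, 1]])

```text
time_s: 11.4
position: [0.5061, 0.1745, 0.0141]
tcp_rot: [[0.091, 0.996, 0.002], [0.996, -0.091, 0.0], [0.0, 0.002, -1.0]]
force: [-0.2, -0.6, 0.0]
opening: 0.004
```

Run:
```python
from h import *
fr()
for n in ('side','top'):
    c=vision.capture(n)
    im=c['img'][:,:,::-1].copy()
    a,b=(240,110) if n=='side' else (80,180); cv2.imwrite('pics/g8%s.png'%n,cv2.resize(im[b:b+120,a:a+200],None,fx=4,fy=4))
```

```text
t 11.4 frame xy mm [-29.5 119.2] z 14.1 F [-0.25 -0.61  0.03] op 0.0 yaw y -5.19 want -5.32 tz [ 2.e-03  3.e-04 -1.e+00]
```

View pics/g8side.png

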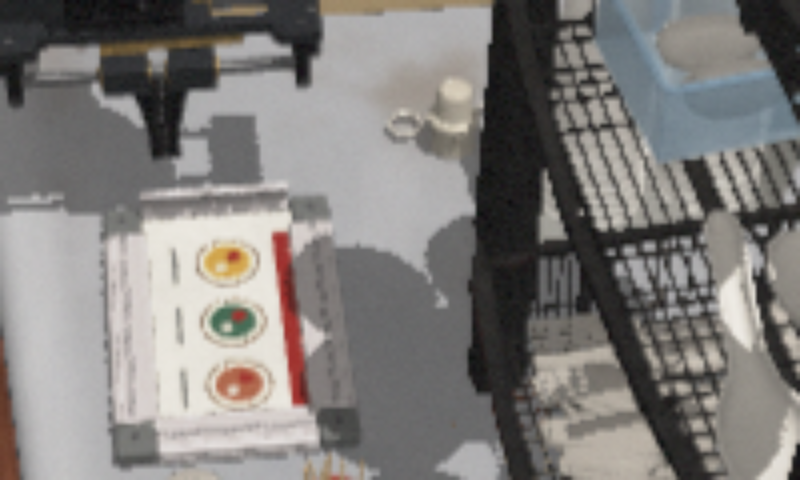

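View pics/g8top.png

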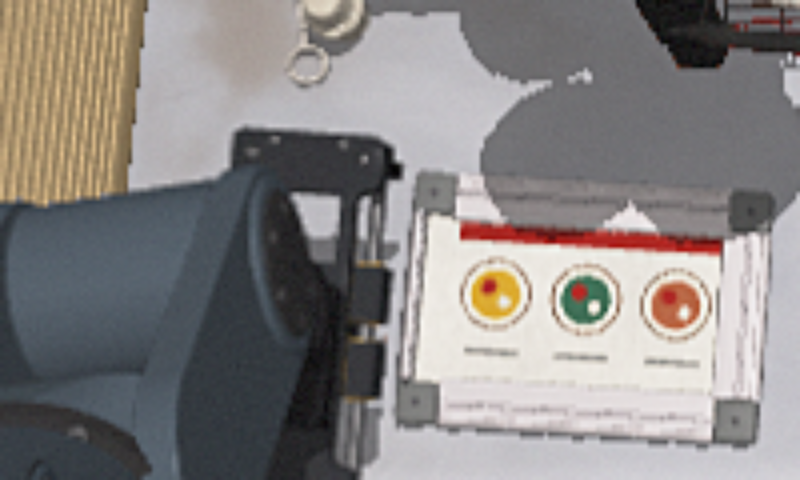

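The front rail is down flat. The gripper is just outside the left rail, which is still open at side-crop (215,192), and it clears the wooden rack.

Request:
send_rows(moves=[[0, 0, 0.5, 0, 0, 0, 1], [0, 0, 0.24, 0, 0, 0, 1], [-0.32, 0, 0, 0, 0, 0, 1], [-0.2, 0, 0, 0, 0, 0, 1], [-0.17, 0, 0, 0, 0, 0, 1], [-0.17, 0, 0.08, 0, 0, 0, 1]])

```text
time_s: 12.25
position: [0.5037, 0.1515, -0.0066]
tcp_rot: [[0.093, 0.996, 0.001], [0.996, -0.093, 0.0], [0.0, 0.001, -1.0]]
force: [0.2, 1.7, 0.5]
opening: 0.006
```

Request:
send_rows(moves=[[-0.14, 0, 0.11, 0, 0, 0, 1], [-0.11, 0, 0.15, 0, 0, 0, 1], [-0.06, 0, 0.14, 0, 0, 0, 1]])

```text
time_s: 12.62
position: [0.5026, 0.144, -0.0171]
tcp_rot: [[0.093, 0.996, 0.0], [0.996, -0.093, -0.0], [0.0, 0.0, -1.0]]
force: [0.3, 0.8, -0.1]
opening: 0.004
```

Run:
```python
from h import *
fr()
for n in ('side',):
    c=vision.capture(n)
    im=c['img'][:,:,::-1].copy()
    a,b=(240,110); cv2.imwrite('pics/g9%s.png'%n,cv2.resize(im[b:b+120,a:a+160],None,fx=5,fy=5))
```

```text
t 12.62 frame xy mm [-30.1  88.5] z -17.1 F [ 0.34  0.81 -0.09] op 0.0 yaw y -5.34 want -5.32 tz [ 1.e-04 -0.e+00 -1.e+00]
```

View pics/g9side.png

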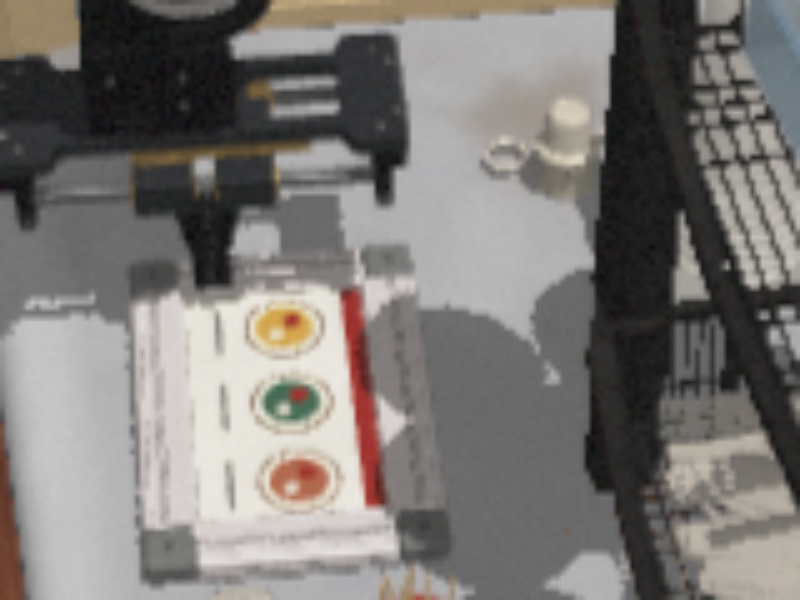

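Request:
send_rows(moves=[[0, 0, -0.6, 0, 0, 0, 1], [-0.87, -0.14, 0, 0, 0, 0, 1], [-0.87, -0.14, 0, 0, 0, 0, 1], [-0.87, -0.14, 0, 0, 0, 0, 1], [-0.87, -0.14, 0, 0, 0, 0, 1], [-0.87, -0.14, 0, 0, 0, 0, 1], [-0.88, -0.15, 0, 0, 0, 0, 1], [-0.88, -0.15, 0, 0, 0, 0, 1], [0, 0, 0.4, 0, 0, 0, 1], [0, 0, 0, 0, 0, 0, 1]])

```text
time_s: 13.92
position: [0.4633, -0.0053, -0.0121]
tcp_rot: [[0.093, 0.996, -0.001], [0.996, -0.093, 0.0], [0.0, -0.001, -1.0]]
force: [-0.6, -0.4, 0.6]
opening: 0.005
```

Run:
```python
from h import *
fr()
for n in ('side','top'):
    c=vision.capture(n)
    im=c['img'][:,:,::-1].copy()
    a,b=(250,130) if n=='side' else (160,200); cv2.imwrite('pics/gA%s.png'%n,cv2.resize(im[b:b+110,a:a+150],None,fx=5,fy=5))
```

```text
t 13.93 frame xy mm [-55.5 -63.8] z -12.1 F [-0.65 -0.37  0.59] op 0.01 yaw y -5.34 want -5.32 tz [-8.e-04  3.e-04 -1.e+00]
```

View pics/gAside.png

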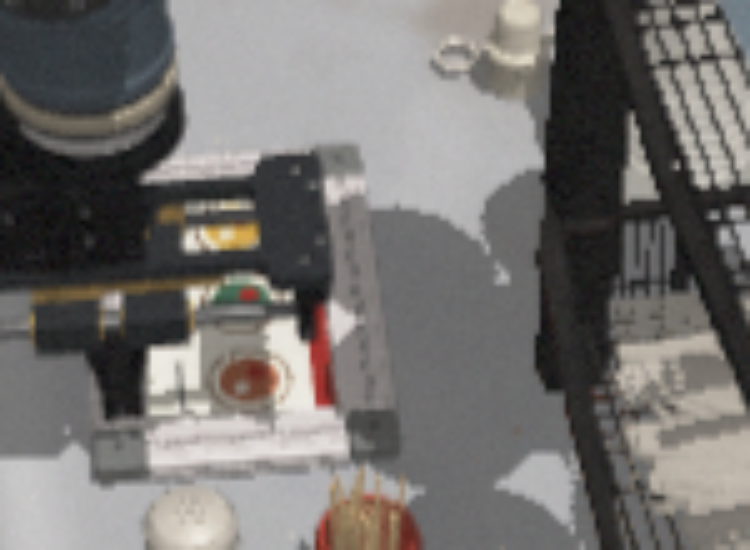

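View pics/gAtop.png

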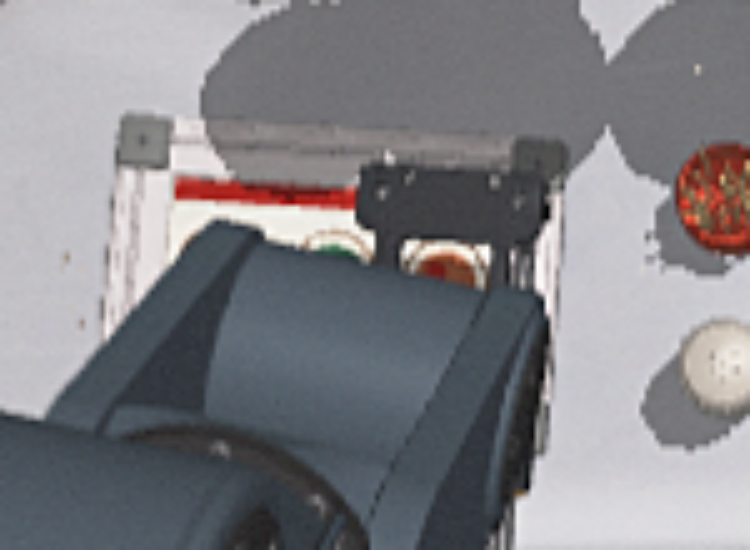

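Request:
send_rows(moves=[[0, 0, 0.16, 0, 0, 0, 1], [0, 0, 0.04, 0, 0, 0, 1], [0, 0, 0, 0, 0, 0, 1]])

```text
time_s: 14.4
position: [0.4639, -0.0054, -0.0168]
tcp_rot: [[0.093, 0.996, 0.001], [0.996, -0.093, -0.0], [0.0, 0.001, -1.0]]
force: [1.8, 1.2, 2.7]
opening: 0.004
```

Request:
send_rows(moves=[[0, 0, 0.03, 0, 0, 0, 1], [0, 0, 0, 0, 0, 0, 1]])

```text
time_s: 14.65
position: [0.4639, -0.0056, -0.0174]
tcp_rot: [[0.093, 0.996, 0.001], [0.996, -0.093, 0.0], [0.0, 0.001, -1.0]]
force: [0.9, 2.6, 3.4]
opening: 0.005
```

Request:
send_rows(moves=[[0, 0, 0.02, 0, 0, 0, 1], [0.15, 0, 0, 0, 0, 0, 1], [0.25, 0, 0, 0, 0, 0, 1], [0.25, 0, 0, 0, 0, 0, 1], [0.25, 0, 0, 0, 0, 0, 1]])

```text
time_s: 15.28
position: [0.4656, 0.017, -0.018]
tcp_rot: [[0.093, 0.996, -0.0], [0.996, -0.093, -0.0], [-0.0, -0.0, -1.0]]
force: [-0.6, -3.9, 5.2]
opening: 0.006
```

Request:
send_rows(moves=[[0.25, 0, 0, 0, 0, 0, 1], [0.25, 0, 0, 0, 0, 0, 1], [0.25, 0, 0, 0, 0, 0, 1], [0.25, 0, 0, 0, 0, 0, 1]])

```text
time_s: 15.78
position: [0.4678, 0.042, -0.018]
tcp_rot: [[0.092, 0.996, -0.0], [0.996, -0.092, -0.0], [-0.0, -0.0, -1.0]]
force: [0.1, -5.5, 4.7]
opening: 0.003
```

Run:
```python
from h import *
fr()
```

```text
t 15.78 frame xy mm [-55.4 -16.3] z -18.0 F [ 0.1  -5.53  4.69] op 0.0 yaw y -5.29 want -5.32 tz [-2.e-04 -3.e-04 -1.e+00]
```

Request:
send_rows(moves=[[0.25, 0, -0.01, 0, 0, 0, 1], [0.25, 0, 0, 0, 0, 0, 1], [0.25, 0, 0, 0, 0, 0, 1], [0.25, 0, 0, 0, 0, 0, 1]])

```text
time_s: 16.27
position: [0.4701, 0.067, -0.0178]
tcp_rot: [[0.093, 0.996, -0.0], [0.996, -0.093, -0.0], [-0.0, -0.0, -1.0]]
force: [0.2, -4.1, 4.9]
opening: 0.006
```

Request:
send_rows(moves=[[0.25, 0, 0, 0, 0, 0, 1], [0.25, 0, 0, 0, 0, 0, 1], [0.25, -0.01, 0, 0, 0, 0, 1], [0.25, -0.01, 0, 0, 0, 0, 1]])

```text
time_s: 16.77
position: [0.472, 0.0919, -0.0179]
tcp_rot: [[0.093, 0.996, -0.0], [0.996, -0.093, 0.0], [0.0, -0.0, -1.0]]
force: [-0.6, -3.8, 4.5]
opening: 0.006
```

Run:
```python
from h import *
fr()
c=vision.capture('top'); save(c,'topB')
im=c['img'][:,:,::-1]
a,b=(160,200); cv2.imwrite('pics/gBtop.png',cv2.resize(im[b:b+110,a:a+150],None,fx=5,fy=5))
```

```text
t 16.77 frame xy mm [-55.8  33.8] z -17.9 F [-0.64 -3.8   4.51] op 0.01 yaw y -5.33 want -5.32 tz [-1.e-04  0.e+00 -1.e+00]
```

View pics/gBtop.png

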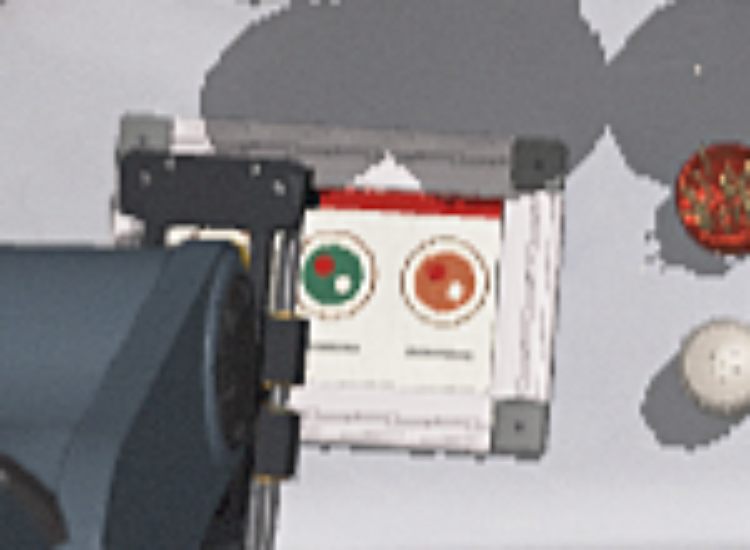

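The frame has not moved: its near-right dot is at (263.8,285.4) against (263.7,285.7) before. I'll continue to the corner.

Request:
send_rows(moves=[[0.25, -0.01, 0, 0, 0, 0, 1], [0.25, -0.01, 0, 0, 0, 0, 1], [0.25, -0.01, 0, 0, 0, 0, 1], [0.25, 0, 0, 0, 0, 0, 1]])

```text
time_s: 17.32
position: [0.4734, 0.1169, -0.0179]
tcp_rot: [[0.093, 0.996, -0.001], [0.996, -0.093, 0.0], [-0.0, -0.001, -1.0]]
force: [1.2, -3.2, 3.5]
opening: -0.0
```

Request:
send_rows(moves=[[0.25, -0.01, 0, 0, 0, 0, 1], [0.25, 0, 0, 0, 0, 0, 1], [0.25, 0, 0, 0, 0, 0, 1], [0.25, 0, 0, 0, 0, 0, 1], [0.1, 0, 0, 0, 0, 0, 1]])

```text
time_s: 17.95
position: [0.4759, 0.1443, -0.0179]
tcp_rot: [[0.092, 0.996, -0.0], [0.996, -0.092, 0.0], [0.0, -0.0, -1.0]]
force: [-1.1, -2.3, 4.5]
opening: 0.01
```

Run:
```python
from h import *
fr()
```

```text
t 17.95 frame xy mm [-56.8  86.3] z -17.9 F [-1.11 -2.32  4.52] op 0.01 yaw y -5.31 want -5.32 tz [-1.e-04  0.e+00 -1.e+00]
```

Request:
send_rows(moves=[[-0.02, 0.15, 0, 0, 0, 0, 1], [-0.02, 0.25, 0, 0, 0, 0, 1], [-0.02, 0.25, 0, 0, 0, 0, 1], [0, 0.25, 0, 0, 0, 0, 1], [0, 0.25, 0, 0, 0, 0, 1]])

```text
time_s: 18.58
position: [0.505, 0.1395, -0.0178]
tcp_rot: [[0.093, 0.996, 0.0], [0.996, -0.093, 0.0], [0.0, 0.0, -1.0]]
force: [-3.7, -0.4, 4.3]
opening: 0.009
```

Request:
send_rows(moves=[[0, 0.25, 0, 0, 0, 0, 1], [0, 0.25, 0, 0, 0, 0, 1], [0, 0.25, 0, 0, 0, 0, 1], [0, 0.25, 0, 0, 0, 0, 1], [0, 0.25, 0, 0, 0, 0, 1]])

```text
time_s: 19.2
position: [0.536, 0.1367, -0.0178]
tcp_rot: [[0.093, 0.996, -0.0], [0.996, -0.093, 0.0], [0.0, -0.0, -1.0]]
force: [-3.6, 1.3, 4.9]
opening: 0.006
```

Run:
```python
from h import *
fr()
```

```text
t 19.2 frame xy mm [ 3.7 84.4] z -17.8 F [-3.56  1.27  4.88] op 0.01 yaw y -5.33 want -5.32 tz [-0.  0. -1.]
```

Next, on to x = +37, a pause there, then a lift.

Request:
send_rows(moves=[[0, 0.25, 0, 0, 0, 0, 1], [0, 0.25, 0, 0, 0, 0, 1], [0, 0.25, 0, 0, 0, 0, 1], [0, 0.25, 0, 0, 0, 0, 1], [0, 0.25, 0, 0, 0, 0, 1], [0, 0.1, 0, 0, 0, 0, 1], [0, 0, 0, 0, 0, 0, 1]])

```text
time_s: 20.08
position: [0.5702, 0.1335, -0.0177]
tcp_rot: [[0.093, 0.996, 0.002], [0.996, -0.093, -0.0], [0.0, 0.002, -1.0]]
force: [-1.7, 0.2, 3.0]
opening: 0.004
```

Run:
```python
from h import *
fr()
```

```text
t 20.07 frame xy mm [38.1 84.3] z -17.7 F [-1.71  0.2   2.97] op 0.0 yaw y -5.33 want -5.32 tz [ 2.e-03 -1.e-04 -1.e+00]
```

Request:
send_rows(moves=[[0, 0, -0.3, 0, 0, 0, 1], [0, 0, -0.6, 0, 0, 0, 1], [0, 0, -0.8, 0, 0, 0, 1], [0, -0.6, -0.8, 0, 0, 0, 1], [0, -0.9, -0.8, 0, 0, 0, 1], [0, -0.9, -0.8, 0, 0, 0, 1], [0, -0.9, -0.5, 0, 0, 0, 1], [0, -0.9, 0, 0, 0, 0, 1], [0, -0.9, 0, 0, 0, 0, 1], [0.5, -0.5, 0, 0, 0, 0, 1], [0.8, 0, 0, 0, 0, 0, 1], [0.8, 0, 0, 0, 0, 0, 1]])

```text
time_s: 21.58
position: [0.4357, 0.2003, 0.0978]
tcp_rot: [[0.093, 0.996, 0.002], [0.996, -0.093, 0.001], [0.001, 0.002, -1.0]]
force: [-0.2, 0.4, -0.1]
opening: 0.007
```

Run:
```python
from h import *
fr()
for n in ('side','top'):
    c=vision.capture(n)
    im=c['img'][:,:,::-1].copy()
    a,b=(250,130) if n=='side' else (160,200); cv2.imwrite('pics/gC%s.png'%n,cv2.resize(im[b:b+110,a:a+150],None,fx=5,fy=5))
```

```text
t 21.57 frame xy mm [-102.1  138.3] z 97.8 F [-0.18  0.39 -0.14] op 0.01 yaw y -5.34 want -5.32 tz [ 2.4e-03  6.0e-04 -1.0e+00]
```

View pics/gCside.png

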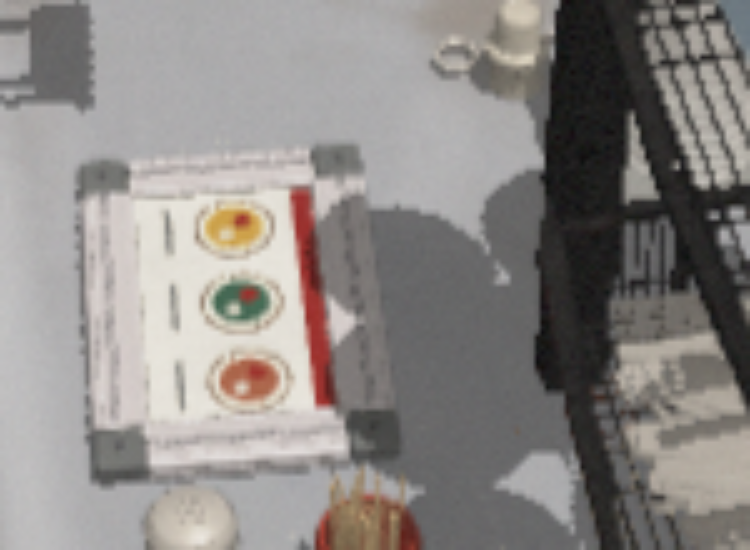

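View pics/gCtop.png

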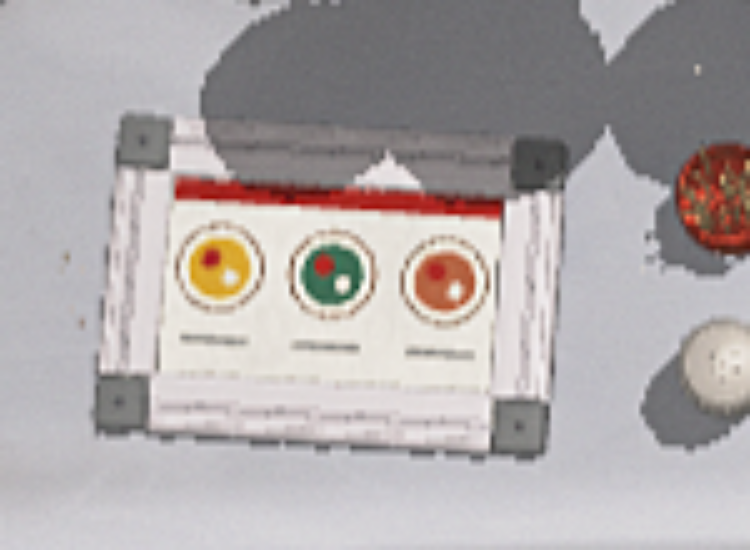

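Run:
```python
from h import *
c=vision.capture('top'); p=np.load('pose.npy'); co,si=np.cos(p[2]),np.sin(p[2])
v,u=np.mgrid[215:300,170:285]; X=at_depth(c,np.c_[u.ravel(),v.ravel()]); d=X[:,:2]-p[:2]
fx,fy=1000*(d[:,0]*co+d[:,1]*si),1000*(-d[:,0]*si+d[:,1]*co)
for n,m in {'front in':(abs(fx+49)<4)&(abs(fy)<65),'front out':(abs(fx+62)<4)&(abs(fy)<65),'left in':(abs(fy-79)<4)&(abs(fx)<40),'left out':(abs(fy-91)<4)&(abs(fx)<40),'far in':(abs(fx-49)<4)&(abs(fy)<65),'right in':(abs(fy+79)<4)&(abs(fx)<40),'sheet':(abs(fx)<30)&(abs(fy)<60)}.items(): print(n,m.sum(),(1000*np.median(X[m,2])).round(1))
bot.hand_in()
```

```text
front in 216 13.9
front out 217 13.5
left in 143 13.0
left out 133 13.6
far in 215 13.9
right in 129 13.8
sheet 1460 9.1
the job is handed in; nothing more can be done
```

I folded the front and left rails shut and pressed them down in one continuous fingertip stroke. It ran from the right-hand end of the front rail, round the near left corner and up the left rail to its far end. I handed the job in at about 21.7 s of the 45 s allowed.

- **Rails flat:** in the last depth check both rails read 13.0–13.9 mm. The fixed far and right rails read 13.8–13.9 mm in the same picture, against a nominal 15.5 mm. I take the difference as camera calibration.
- **Force:** pressing on the frame was about 3 to 5 N in every reading.
- **Frame and surroundings:** the corner marks stayed put to within about a pixel. The shaker and jar look unmoved in the final pictures; I did not check the bowl and spoon again.
- **A disagreement I had to work around:** the real fingertips sit about 32.5 mm short of the reported tool point. The pictures showed this, and I confirmed it by touching the bare table beside the frame, which peaked at 22 N. All later heights were corrected for it.

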